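Sterilise the hand corer

TASK

Take the hand corer out of the open drying rack and stand it tube-down in the round well of the tool steriliser, right to the bottom, and let go of it. Then start the cycle: press the low flat start button of the control station fully down and let it come back up. Do not press start before the corer is in the well, leave the taller mushroom-shaped stop button unpressed, and leave the other things on the table where they are.

Things in the scene. Friction and masses are not known exactly. Their poses are not given: they have to be found in the camera images.
- rack: Open steel drying rack, fixed: two 100x100 mm plates on four rods, tops at 10 and 83 mm, a 27 mm hole through the middle of both; the corer stands in it. Rod nuts at the corners reach 87 mm. Origin: centre of its underside, z up; at yaw 0 its front faces the robot.
- steriliser: Tool steriliser, fixed: closed steel block 106x106x100 mm with one round well in the middle of its top, 40 mm in diameter and 86 mm deep, mouth widened to 52 mm by a chamfer. Origin: centre of its underside, z up.
- well_mouth (a point): Centre of the well's mouth, level with the block's top, 100 mm above the table.
- well_floor (a point): Centre of the well's floor, 14 mm above the table.
- corer: Hand corer, 160 g, 189 mm long: straight steel tube 23 mm in diameter with a 95 mm long, 22 mm thick round cross bar (T-grip) at its upper end. It starts upright, tube down. Its own y axis runs along the tube from bar to lower end (so points down when it stands), its x axis along the cross bar.
- corer_bar (a point): Middle of the cross bar, on the tube's axis, 11 mm under the corer's top; the place to grip, from above, across the bar.
- corer_tip (a point): Centre of the tube's lower end, 178 mm from corer_bar.
- station: Control station of the steriliser, fixed: steel box 60x140 mm, top at 40 mm, a round button at each end of its long (y) axis. Origin: centre of its underside, z up. The start button is at its +y end (36 mm from the middle), the stop button at its -y end (36 mm).
- start_top (a point): Middle of the start button's top: a low flat round grey cap 34 mm across, standing 10 mm above the box (50 mm above the table) when up. It moves with the button.
- start_button (a joint): Travel of the start button in m: 0 up, 0.006 fully down; its spring takes 2 N to start and 5 N fully down, and returns it.
- stop_top (a point): Middle of the stop button's top: a mushroom-shaped grey head 44 mm across, 25 mm above the box (65 mm above the table) when up.
- stop_button (a joint): Travel of the stop button in m: 0 up, 0.006 fully down; sprung.
- sample_cup: Lidded sample cup, 49 mm across and 49 mm high; bystander. Origin: centre of its underside.
- tally: Round hand tally counter, 54x50x20 mm; bystander, nothing to do with the start button. Origin: centre of its underside.
- wing_nut: Small wing nut, 17x43x20 mm; bystander. Origin: centre of its underside.

How it is judged:
By the outcome, as a careful person would: the job done as asked, in the order asked, and still so for the second after the job is handed in, with the robot touching nothing.
It also fails if it takes over 51 s, if anything falls off the work surface, if the arm or the gripper's body presses on something with over 40 N, if the wrist force passes 120 N, or if a joint passes its speed limit or range.

ROBOT

A 6-joint arm with a two-finger parallel gripper is mounted at the origin on a cart in front of the work surface, level with it; the furniture and walls round the work are solid. World frame = base frame: x ahead of the robot, y to its left, z up, the work surface at z = 0. Lengths are in m, angles in rad, forces in N, time in s.
With the tool pointing down it reaches from about 0.3 to 0.775 m from the base axis. Payload 14.6 kg.
Tool frame: the origin (TCP) lies at the very end of the fingers, on their centre line; the grasp point (between the pads) lies 19 mm behind it; z points along the fingers, y is the line along which they close (so a half turn about z gives the same grasp; the last joint's range is limited). The gripper opens to 94 mm and grips with 3 to 60 N. Pads are 16 mm wide; open, the fingers measure 119 mm over their backs; the gripper's body (75 mm by 177 mm) begins 78 mm behind the grasp point.
Start: joints at [1.084, 0.3, 1.521, -0, 1.321, -0.067], TCP at [0.224, 0.502, 0.205] pointing down, gripper open.
Joint ranges: [-3.03, 3.03], [-0.79, 2.21], [0.23, 2.52], [-1.04, 4.18], [0, 3.07], [-2.55, 2.55]. Speed limits (rad/s): [2.22, 2.22, 2.57, 3.14, 3.14, 3.14].

INTERFACE

Orientations are given as [roll, pitch, yaw] about the fixed x, y, z axes, in that order (R = Rz(yaw) Ry(pitch) Rx(roll)).
In Python, from station import ctrl gives the robot as it stands.
- The arm moves only by the shell command python3 -m pendant 'ROWS' [OPENING] [FORCE]. ROWS is JSON, a list of rows, each a list of 2 entries, a list of its own where there are three numbers: the shift along the world's x, y, z in cm, then the turn about the world's z in rad. A call has 1 to 20 rows; each row shifts and turns the commanded pose from where the row before left it; what a row does not reach is not made up. A row lasts 1/12 s, in which the tool goes at most 41.7 mm and 7.16 degrees, less where a joint would pass 70% of its speed; a pose out of reach is approached as far as the arm can. A call is refused whole if a number of a shift passes 4.17 or a number of a turn 0.125, either way. A call with a gripper value outside its range is refused whole. OPENING is the opening, from 0 (shut) to 1 (fully open), set as the call begins (- or left out, the last holds). The fingers move at their own pace and stop on an object; FORCE is the grip in N (left out, the last holds). Time passes only in rows, so rows that do not move let the fingers close. It gives the time, the measured TCP pose, the force, the opening and the grip force at its end, in the units of the state.
- ctrl.get_obs(): the state, without advancing time (a new reading comes with each control period).
- ctrl.camera(name): name is "scene" or "top" or "wrist"; returns a dict with "color" (420x560x3 uint8, red, green, blue), "intrinsics" (3x3 intrinsics, pixels), "camera_from_world" (4x4, takes a point from world to camera coordinates). Camera axes: x right, y down, z forward; pixel columns grow to the right and rows downward; lengths in m; the calibration is good to about 2 mm. The wrist camera is an equidistant fisheye: a pixel r from the principal point sees the ray r / f radians off the axis. A picture is of the moment at which its call begins. There is no depth.
- ctrl.hand_in(): hands the job in; it is judged then, once.
The state is a dict: "time_s": time; "qpos": joint angles; "joint_vel": joint speeds; "tau": joint torques, N m; "ee_pos": TCP position; "eef_rot": TCP orientation; "force": force on the tool from outside, world axes, zero at the start; "moment": the same for the moment, N m; "grip_width": finger opening in m; "grip_force": force on a finger pad.
Only numpy, scipy, OpenCV 4.12 (cv2) and the standard library are available. Lean on these libraries where they do the work, as an engineer would, in place of code of your own. Each camera call takes 0.05 s, during which the arm holds its last target. There are 200 camera calls.

## Working session

There is one attempt and no reset: what is moved stays moved. The work goes in short steps, Python scripts to look and compute and a shell command to move; the robot and the scene stay as the last step left them, time stands still between calls to the robot, and variables do not carry over. Pictures are saved under pics/ and viewed, at most 10 in all, crops included, and the job is handed in when it is done.

```bash
mkdir -p pics; ls; cat > h.py <<'E'
import numpy as np,cv2
from station import ctrl
def snap(n,f):
    c=ctrl.camera(n); cv2.imwrite(f'pics/{f}.png',c['color'][...,::-1]); np.savez(f'pics/{f}.npz',K=c['intrinsics'],T=c['camera_from_world']); return c
def ray(f,u,v,fish=False):
    d=np.load(f'pics/{f}.npz');K,T=d['K'],d['T']
    p=np.array([(u-K[0,2])/K[0,0],(v-K[1,2])/K[1,1]])
    if fish:
        r=np.hypot(*p); q=np.r_[p/max(r,1e-9)*np.sin(r),np.cos(r)]
    else: q=np.r_[p,1]
    R=T[:3,:3]; return -R.T@T[:3,3], R.T@q
def onz(f,u,v,z,fish=False):
    o,d=ray(f,u,v,fish); return (o+d*(z-o[2])/d[2]).round(4)
def proj(f,P):
    d=np.load(f'pics/{f}.npz');q=d['T'][:3,:3]@np.array(P)+d['T'][:3,3];k=d['K']@q;return (k[:2]/k[2]).round(1)
E
python3 - <<'E'
from h import *
for n in('scene','top','wrist'):
    c=snap(n,n+'0'); print(n,c['intrinsics'].round(1).tolist(),(-c['camera_from_world'][:3,:3].T@c['camera_from_world'][:3,3]).round(3))
a=[cv2.imread(f'pics/{n}0.png') for n in('scene','top')]
o=ctrl.get_obs();print(o['time_s'],o['ee_pos'],o['eef_rot'],o['grip_width'])
E
```

```text
pics
scene [[546.9, 0.0, 281.1], [0.0, 546.9, 207.7], [0.0, 0.0, 1.0]] [-0.002  0.968  1.242]
top [[406.9, 0.0, 275.1], [0.0, 406.9, 210.0], [0.0, 0.0, 1.0]] [0.336 0.006 1.015]
wrist [[325.2, 0.0, 274.2], [0.0, 325.2, 211.5], [0.0, 0.0, 1.0]] [0.153 0.535 0.384]
0.15 [0.22409843 0.50207487 0.20500942] [-3.14071252e+00 -7.06570213e-05  2.72176976e+00] 0.09377825707743219
```

View pics/top0.png

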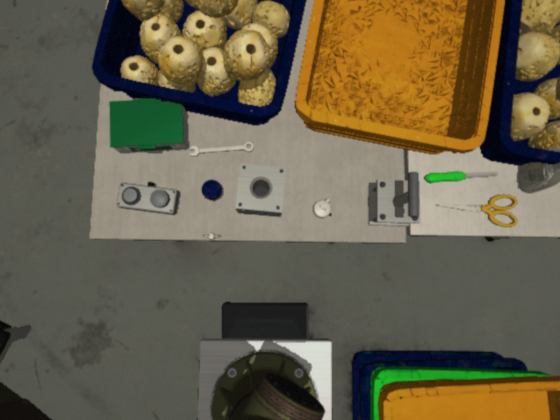

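View pics/scene0.png

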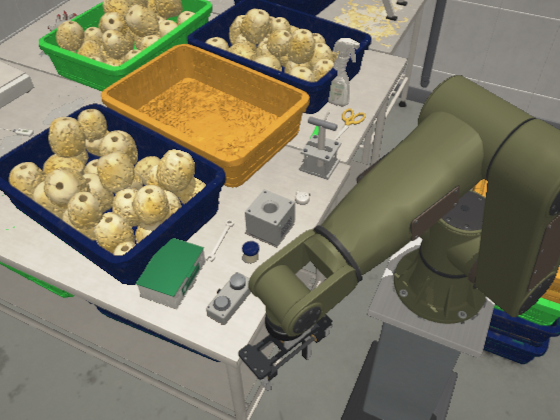

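```bash
python3 - <<'E'
from h import *
t=cv2.imread('pics/top0.png');s=cv2.imread('pics/scene0.png')
def cr(i,x,y,w,h): return cv2.resize(i[y:y+h,x:x+w],(400,300),interpolation=cv2.INTER_CUBIC)
cv2.imwrite('pics/m.png',np.vstack([np.hstack([cr(t,360,165,80,60),cr(t,220,158,80,60)]),np.hstack([cr(t,108,170,80,60),cr(s,200,260,80,60)])]))
for p in [(0.45,0.0,.1)]: print(proj('top0',p))
for n,u,v,z in [('bar',413,195,.2),('well',261,187,.1),('btnL',130,195,.05),('btnR',160,199,.065),('cup',211,189,.049)]: print(n,onz('top0',u,v,z))
E
```

```text
[267.9 211.7]
bar [ 0.4766 -0.2961  0.2   ]
well [0.5066 0.0165 0.1   ]
btnL [0.4912 0.3285 0.05  ]
btnR [0.4805 0.2532 0.065 ]
cup [0.5091 0.137  0.049 ]
```

View pics/m.png

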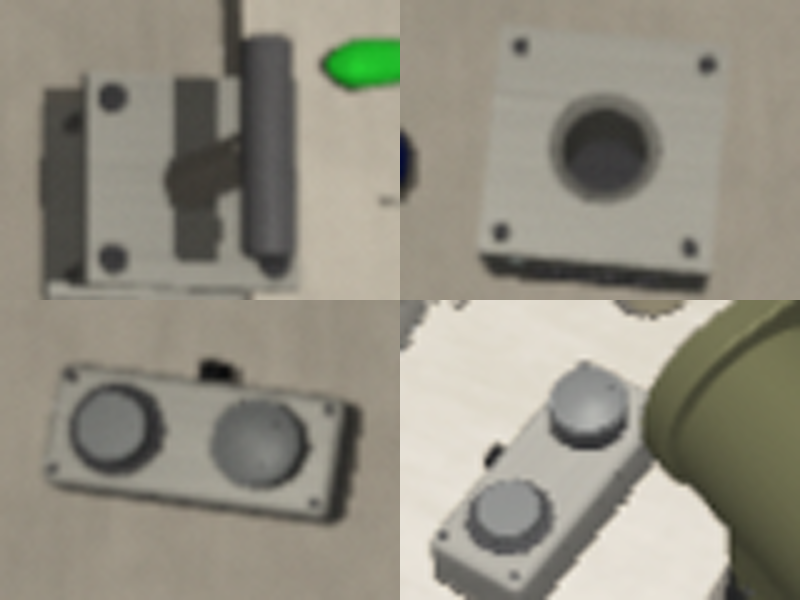

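```bash
python3 - <<'E'
from h import *
t=cv2.imread('pics/top0.png').astype(int)
for z in(.178,.188): print('bar',onz('top0',413.6,194,z), 'ends',onz('top0',413.8,172.5,z),onz('top0',412.8,216,z))
print('rack',onz('top0',398.6,201.4,.083),'scene of bar',proj('scene0',onz('top0',413.6,194,.178)),proj('scene0',onz('top0',413.6,194,.188)))
print('start',onz('top0',130.4,195.5,.05),'stop',onz('top0',159.9,198.8,.065))
print('well',onz('top0',220+204/5,158+148/5,.1))
E
```

```text
bar [ 0.4826 -0.3056  0.178 ] ends [ 0.5288 -0.3074  0.178 ] [ 0.4359 -0.3024  0.178 ]
bar [ 0.4808 -0.3018  0.188 ] ends [ 0.5265 -0.3037  0.188 ] [ 0.4347 -0.2987  0.188 ]
rack [ 0.4811 -0.305   0.083 ] scene of bar [321.7 122.7] [321.9 121. ]
start [0.49   0.3275 0.05  ] stop [0.4809 0.2535 0.065 ]
well [0.5052 0.017  0.1   ]
```

```bash
python3 -m pendant '[[[1.1,-3.4,0.4],0.018],[[1.1,-3.4,0.4],0.018],[[1.1,-3.4,0.4],0.018],[[1.1,-3.4,0.4],0.018],[[1.1,-3.4,0.4],0.018],[[1.1,-3.4,0.4],0.018],[[1.1,-3.4,0.4],0.018],[[1.1,-3.4,0.4],0.018],[[1.1,-3.4,0.4],0.018],[[1.1,-3.4,0.4],0.018],[[1.1,-3.4,0.4],0.018],[[1.1,-3.4,0.4],0.018],[[1.1,-3.4,0.4],0.018],[[1.1,-3.4,0.4],0.018],[[1.1,-3.4,0.4],0.018],[[1.1,-3.4,0.4],0.018],[[1.1,-3.4,0.4],0.018],[[1.1,-3.4,0.4],0.018],[[1.1,-3.4,0.4],0.018],[[1.1,-3.4,0.4],0.018]]' 1
python3 -m pendant '[[[1.3,-3.2,0],0.006],[[1.3,-3.2,0],0],[[1.2,-3.2,0],0],[[0,-3.1,0],0],[[0,0,0],0],[[0,0,0],0],[[0,0,0],0]]'
python3 - <<'E'
from h import *
snap('wrist','w1'); print(ctrl.get_obs()['qpos'])
E
```

```text
time_s: 1.82
ee_pos: [0.4442, -0.1797, 0.2855]
eef_rot: [3.142, -0.0, 3.082]
force: [0.8, 0.1, 1.2]
grip_width: 0.0941
grip_force: 0.0
time_s: 2.4
ee_pos: [0.482, -0.3043, 0.2852]
eef_rot: [3.141, -0.0, 3.088]
force: [0.2, 0.6, 0.0]
grip_width: 0.0941
grip_force: 0.0
[-6.26764911e-01  2.99128690e-01  1.33786548e+00  1.33022534e-04
  1.50467272e+00 -2.14438205e+00]
```

View pics/w1.png

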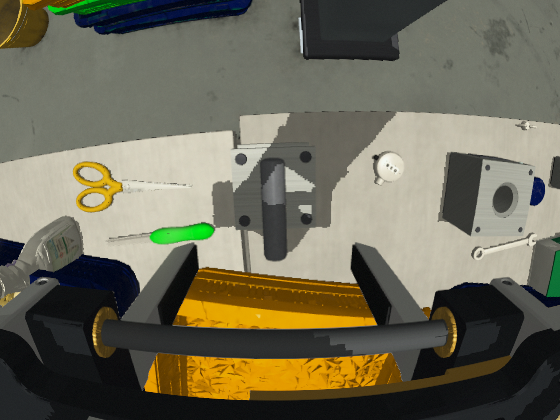

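The bar spans (274,158) to (274,260), between the open fingers; the rack plate is below it.

```bash
python3 - <<'E'
from h import *
print('bar ends',onz('w1',273.5,160,.178,1),onz('w1',274,258,.178,1),'mid',onz('w1',274,209,.178,1))
print('well',onz('w1',506,201,.1,1))
print([onz('w1',u,v,.087,1)[:2] for u,v in((241,159),(306,157),(306,219),(244,220))])
E
```

```text
bar ends [ 0.4377 -0.3018  0.178 ] [ 0.5312 -0.3065  0.178 ] mid [ 0.4825 -0.3039  0.178 ]
well [0.5095 0.019  0.1   ]
[array([ 0.445 , -0.3404]), array([ 0.4468, -0.2646]), array([ 0.5222, -0.2671]), array([ 0.5193, -0.3425])]
```

```bash
python3 -m pendant '[[[0.2,0,-2.5],0],[[0,0,-2.5],0],[[0,0,-2.5],0],[[0,0,-2.5],0],[[0,0,-1.6],0],[[0,0,-1],0],[[0,0,0],0],[[0,0,0],0]]' 1
python3 -m pendant '[[[0,0,0],0],[[0,0,0],0],[[0,0,0],0],[[0,0,0],0],[[0,0,0],0],[[0,0,0],0],[[0,0,0],0],[[0,0,0],0],[[0,0,0],0],[[0,0,0],0]]' 0 40
```

```text
time_s: 3.12
ee_pos: [0.4845, -0.3044, 0.1603]
eef_rot: [-3.141, 0.001, 3.088]
force: [0.4, -0.6, 0.2]
grip_width: 0.0941
grip_force: 0.0
time_s: 3.95
ee_pos: [0.4841, -0.3048, 0.1594]
eef_rot: [3.142, -0.0, 3.088]
force: [0.7, 0.6, 0.2]
grip_width: 0.0303
grip_force: 0.0
```

```bash
python3 -m pendant '[[[0,0,0],0],[[0,0,0],0],[[0,0,0],0],[[0,0,0],0],[[0,0,0],0],[[0,0,0],0]]'
python3 -m pendant '[[[0,0,0.5],0],[[0,0,1],0],[[0,0,1.5],0],[[0,0,1.5],0],[[0,0,1.5],0],[[0,0,1.5],0],[[0,0,1.5],0],[[0,0,1.5],0],[[0,0,1.5],0],[[0,0,1],0],[[0,0,0.5],0],[[0,0,0],0],[[0,0,0],0]]'
```

```text
time_s: 4.45
ee_pos: [0.4841, -0.3047, 0.1594]
eef_rot: [3.141, -0.0, 3.088]
force: [-0.1, 0.0, 0.2]
grip_width: 0.0218
grip_force: 40.0
time_s: 5.53
ee_pos: [0.4841, -0.3047, 0.294]
eef_rot: [3.141, -0.0, 3.088]
force: [0.9, 0.2, -2.6]
grip_width: 0.0218
grip_force: 40.0
```

```bash
python3 -m pendant '[[[0,0.6,0],0],[[0,1.2,0],0],[[0.2,2,0],0],[[0.2,2.5,0],0],[[0.2,2.5,0],0],[[0.2,2.5,0],0],[[0.2,2.5,0],0],[[0.2,2.5,0],0],[[0.2,2.5,0],0],[[0.2,2.5,0],0],[[0.2,2.5,0],0],[[0.2,2.5,0],0],[[0.2,2.5,0],0],[[0.1,2,0],0],[[0,1.2,0],0],[[0,0.8,0],0],[[0,0,0],0],[[0,0,0],0],[[0,0,0],0],[[0,0,0],0]]'
python3 - <<'E'
from h import *
snap('wrist','w2');snap('scene','s2');snap('top','t2')
s=cv2.imread('pics/s2.png');t=cv2.imread('pics/t2.png');w=cv2.imread('pics/w2.png')
cr=lambda i,x,y,a,b:cv2.resize(i[y:y+b,x:x+a],(400,300),interpolation=cv2.INTER_CUBIC)
cv2.imwrite('pics/m2.png',np.vstack([np.hstack([cr(s,210,110,160,120),cr(t,200,140,120,90)]),np.hstack([cr(w,174,110,200,150),cr(w,0,0,560,420)])]))
E
```

```text
time_s: 7.2
ee_pos: [0.5072, 0.0224, 0.2944]
eef_rot: [-3.141, -0.0, 3.087]
force: [0.5, -0.2, -0.7]
grip_width: 0.0221
grip_force: 40.0
```

View pics/m2.png

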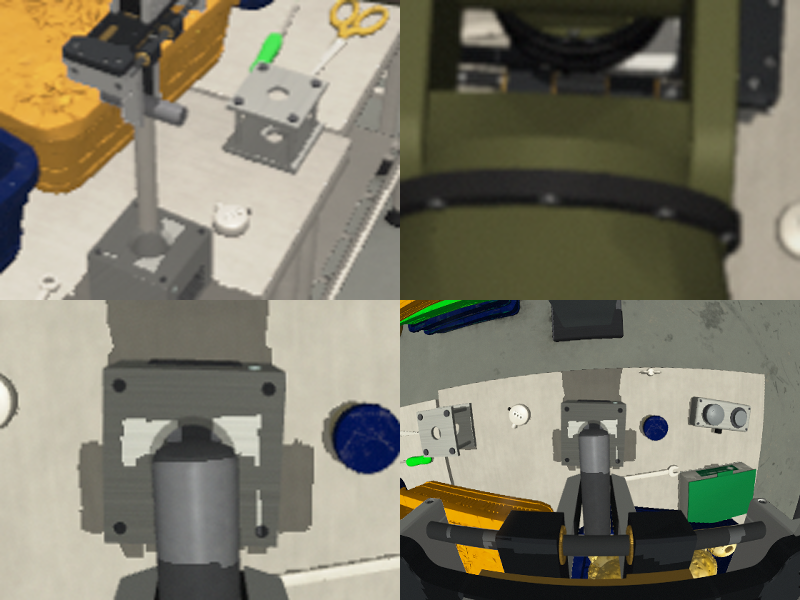

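Lifted corer hangs over the steriliser: tube end about (150,245) in the scene crop, in front of the well. The four bolts of the block are visible in the wrist crop at (119,386), (268,389), (262,532), (120,528).

```bash
python3 - <<'E'
from h import *
B=[onz('w2',174+x/2,110+(y-300)/2,.101,1)[:2] for x,y in((119,386),(268,389),(262,532),(120,528))]
print(B,np.mean(B,0))
for z in(.285,.3,.135): print((proj('s2',(.5072,.0224,z))-[210,110])*2.5)
# mouth / tube edges in scene by pixel columns
g=cv2.imread('pics/s2.png',0)
for v in range(160,216,4): print(v,g[v,255:285].tolist())
E
```

```text
[array([ 0.462 , -0.0214]), array([0.4686, 0.064 ]), array([0.5547, 0.0576]), array([ 0.5474, -0.028 ])] [0.508175 0.01805 ]
[141.   121.75]
[140.5  110.75]
[145.25 221.25]
160 [100, 114, 129, 114, 101, 98, 99, 104, 117, 127, 128, 119, 123, 134, 131, 126, 135, 174, 200, 197, 194, 193, 186, 184, 176, 148, 128, 150, 187, 195]
164 [104, 99, 99, 100, 106, 123, 123, 101, 109, 125, 131, 134, 135, 135, 131, 126, 132, 168, 194, 193, 193, 194, 196, 197, 199, 201, 201, 201, 202, 202]
168 [109, 127, 125, 105, 101, 144, 191, 197, 175, 124, 130, 134, 136, 134, 132, 127, 127, 160, 196, 196, 194, 194, 196, 197, 199, 201, 201, 199, 200, 200]
172 [139, 191, 200, 199, 202, 201, 199, 198, 179, 133, 129, 133, 134, 133, 133, 129, 127, 159, 195, 195, 197, 199, 199, 199, 198, 199, 202, 203, 204, 204]
176 [200, 199, 200, 203, 204, 203, 204, 204, 188, 146, 126, 130, 134, 133, 132, 129, 122, 152, 200, 202, 203, 204, 205, 205, 206, 207, 206, 206, 207, 206]
180 [204, 203, 204, 206, 207, 205, 204, 203, 187, 142, 124, 131, 134, 135, 133, 130, 124, 155, 201, 201, 201, 202, 202, 200, 200, 202, 204, 205, 206, 207]
1
[... 529 characters left out ...]
30, 131, 133, 129, 126, 119, 108, 108, 109, 109, 108, 109, 113, 122, 138, 168, 198, 211]
200 [112, 109, 109, 109, 109, 108, 108, 109, 109, 111, 119, 127, 132, 133, 133, 131, 128, 119, 112, 110, 144, 187, 186, 187, 186, 185, 181, 176, 157, 108]
204 [108, 108, 108, 109, 108, 109, 108, 108, 110, 111, 106, 104, 105, 107, 107, 108, 108, 106, 105, 119, 149, 162, 161, 171, 186, 169, 121, 108, 108, 108]
208 [108, 108, 109, 109, 108, 105, 100, 97, 92, 94, 98, 103, 105, 106, 107, 106, 105, 104, 103, 102, 97, 96, 102, 108, 108, 108, 108, 108, 107, 108]
212 [178, 156, 107, 110, 110, 109, 109, 109, 109, 105, 99, 97, 101, 104, 106, 106, 105, 110, 131, 160, 155, 107, 109, 109, 108, 108, 107, 108, 108, 108]
```

```bash
python3 -m pendant '[[[0.1,-0.4,0],0],[[0,0,-0.5],0],[[0,0,-1],0],[[0,0,-1],0],[[0,0,-1.5],0],[[0,0,-1.5],0],[[0,0,-1.5],0],[[0,0,-1.5],0],[[0,0,-1.5],0],[[0,0,-1],0],[[0,0,-0.5],0],[[0,0,-0.2],0],[[0,0,0],0],[[0,0,0],0]]'
python3 -m pendant '[[[0,0,-0.1],0],[[0,0,-0.1],0],[[0,0,-0.1],0],[[0,0,0],0],[[0,0,0],0]]'
```

```text
time_s: 8.52
ee_pos: [0.5084, 0.0192, 0.178]
eef_rot: [3.142, 0.001, 3.088]
force: [-0.1, 0.2, -1.8]
grip_width: 0.0218
grip_force: 40.0
time_s: 8.93
ee_pos: [0.5082, 0.0192, 0.1745]
eef_rot: [-3.142, 0.0, 3.088]
force: [-0.1, -0.4, -1.0]
grip_width: 0.0221
grip_force: 40.0
```

```bash
python3 -m pendant '[[[0,0,-0.1],0],[[0,0,0],0],[[0,0,0],0]]'; python3 -m pendant '[[[0,0,-0.05],0],[[0,0,-0.05],0],[[0,0,0],0],[[0,0,0],0]]'
```

```text
time_s: 9.18
ee_pos: [0.5082, 0.0192, 0.1734]
eef_rot: [-3.142, -0.0, 3.088]
force: [-0.7, 0.6, -1.0]
grip_width: 0.0222
grip_force: 40.0
time_s: 9.52
ee_pos: [0.5087, 0.0192, 0.1734]
eef_rot: [3.142, 0.002, 3.088]
force: [-0.3, 0.2, 6.1]
grip_width: 0.0224
grip_force: 40.0
```

Floor contact at the expected height (+6 N). Release and rise.

```bash
python3 -m pendant '[[[0,0,0.05],0],[[0,0,0],0],[[0,0,0],0],[[0,0,0],0],[[0,0,0],0],[[0,0,0],0],[[0,0,0],0],[[0,0,0],0],[[0,0,0],0],[[0,0,0],0],[[0,0,0],0],[[0,0,0],0]]' 1
python3 -m pendant '[[[0,0,0.5],0],[[0,0,1],0],[[0,0,2],0],[[0,0,2.5],0],[[0,0,2.5],0],[[0,0,2],0],[[0,0,1],0],[[0,0,0],0],[[0,0,0],0]]'
python3 - <<'E'
from h import *
snap('wrist','w3');snap('scene','s3')
s=cv2.imread('pics/s3.png');w=cv2.imread('pics/w3.png')
cr=lambda i,x,y,a,b:cv2.resize(i[y:y+b,x:x+a],(400,300),interpolation=cv2.INTER_CUBIC)
cv2.imwrite('pics/m3.png',np.hstack([cr(s,210,130,160,120),cr(w,0,0,560,420)]))
E
```

```text
time_s: 10.52
ee_pos: [0.5082, 0.0192, 0.1729]
eef_rot: [-3.142, 0.0, 3.088]
force: [-0.6, 0.2, -0.2]
grip_width: 0.0935
grip_force: 0.0
time_s: 11.27
ee_pos: [0.5081, 0.0192, 0.2876]
eef_rot: [-3.142, 0.0, 3.088]
force: [-0.1, -0.4, -0.5]
grip_width: 0.0941
grip_force: 0.0
```

View pics/m3.png

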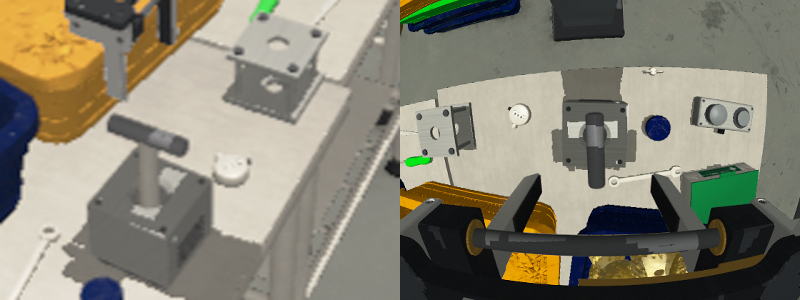

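The corer stands upright in the well, bar free of the fingers. Next, the start button.

```bash
python3 -m pendant '[[[0,0.6,0],0],[[0,1.2,0],0],[[-0.1,2.2,0],0],[[-0.1,2.2,0],0],[[-0.1,2.2,0],0],[[-0.1,2.2,0],0],[[-0.2,2.2,0],0],[[-0.2,2.2,-1],0],[[-0.2,2.2,-1.5],0],[[-0.2,2.2,-2],0],[[-0.2,2.2,-2],0],[[-0.2,2.2,-2],0],[[-0.1,2.2,-2],0],[[-0.1,2,-1.5],0],[[0,1.6,-1],0],[[0,1.2,0],0],[[0,0.2,0],0],[[0,0,0],0],[[0,0,0],0],[[0,0,0],0]]' 0 20
python3 - <<'E'
from h import *
snap('wrist','w4')
E
```

```text
time_s: 13.03
ee_pos: [0.4905, 0.3287, 0.1588]
eef_rot: [3.141, 0.001, 3.087]
force: [-0.0, -0.2, -0.3]
grip_width: 0.0006
grip_force: 0.0
```

View pics/w4.png

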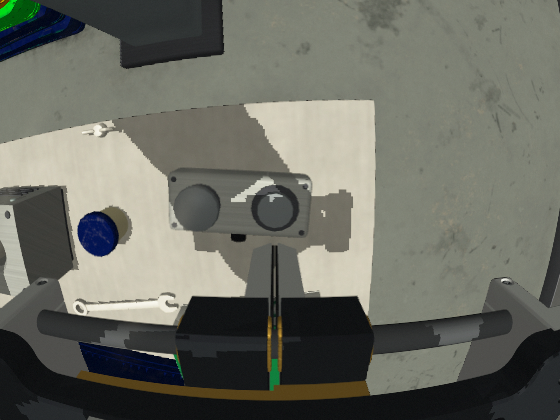

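The start button is at (272,208), the taller stop at (196,207).

```bash
python3 - <<'E'
from h import *
print(onz('w4',272,208,.05,1))
E
python3 -m pendant '[[[0,0,-0.5],0],[[0,0,-1.5],0],[[0,0,-2],0],[[0,0,-2],0],[[0,0,-2],0],[[0,0,-1.4],0],[[0,0,-0.5],0],[[0,0,0],0],[[0,0,0],0]]'
```

```text
[0.4905 0.3273 0.05  ]
time_s: 13.83
ee_pos: [0.4905, 0.3292, 0.0596]
eef_rot: [3.141, 0.001, 3.088]
force: [-0.3, 0.5, 0.6]
grip_width: 0.0003
grip_force: 0.0
```

```bash
python3 -m pendant '[[[0,-0.1,-0.4],0],[[0,0,-0.3],0],[[0,0,-0.2],0],[[0,0,-0.2],0],[[0,0,-0.2],0],[[0,0,-0.1],0],[[0,0,0],0],[[0,0,0],0],[[0,0,0],0]]'
python3 -m pendant '[[[0,0,-0.1],0],[[0,0,-0.1],0],[[0,0,-0.1],0],[[0,0,0],0],[[0,0,0],0]]'
```

```text
time_s: 14.58
ee_pos: [0.4903, 0.3283, 0.0452]
eef_rot: [3.141, 0.0, 3.088]
force: [-1.3, -1.6, 4.9]
grip_width: 0.0005
grip_force: 2.2
time_s: 15.0
ee_pos: [0.4905, 0.3284, 0.0439]
eef_rot: [3.141, 0.001, 3.088]
force: [-7.7, -7.5, 25.7]
grip_width: 0.0006
grip_force: 12.6
```

Force rose to 26 N against the hard stop, so the button is fully down. Retreat.

```bash
python3 -m pendant '[[[0,0,0.3],0],[[0,0,0.5],0],[[0,0,1],0],[[0,0,2],0],[[0,0,2.5],0],[[0,0,2.5],0],[[0,0,2.5],0],[[0,0,1],0],[[0,0,0],0],[[0,0,0],0],[[0,0,0],0]]'
python3 - <<'E'
from h import *
snap('wrist','w5');snap('scene','s5')
s=cv2.imread('pics/s5.png');w=cv2.imread('pics/w5.png')
cr=lambda i,x,y,a,b:cv2.resize(i[y:y+b,x:x+a],(400,300),interpolation=cv2.INTER_CUBIC)
cv2.imwrite('pics/m5.png',np.hstack([cr(s,200,130,200,150),cr(w,0,0,560,420)]))
E
```

```text
time_s: 15.92
ee_pos: [0.4896, 0.3279, 0.1631]
eef_rot: [-3.14, -0.002, 3.088]
force: [1.3, -0.5, -1.5]
grip_width: 0.0003
grip_force: 0.0
```

View pics/m5.png

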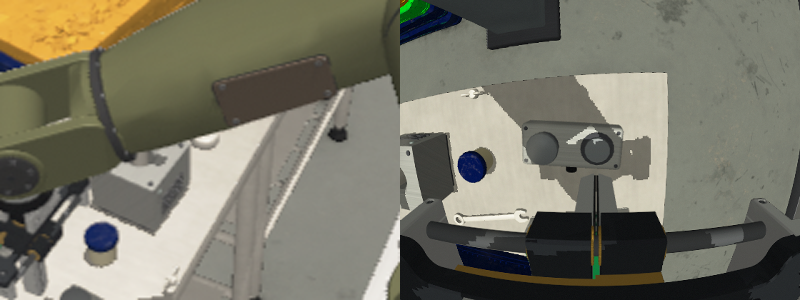

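The robot is clear of everything; the start cap is back up and the stop button, cup and others are in place.

```bash
python3 -c "
from station import ctrl
print(ctrl.hand_in())"
```

```text
the job is handed in; nothing more can be done
None
```

The corer was released standing at the bottom of the steriliser well, then start was pressed fully down and let back up with stop untouched, and the job was handed in at about 16 s (no verdict was returned).

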